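# Lay the tall blank down against the bench stop

### The job

The tall wooden blank stands on end on the raised bench hook, just in front of its stop strip. Tip it over away from the strip, letting it down gently on your fingers so that it never drops freely, until it lies on its wide face, then push it lengthways until its foot end butts squarely against the strip. Only push and support it with the fingers, do not pinch it or lift it off the bench hook, and leave the flask, the tin and the short offcut where they stand.

Things in the scene. Friction and masses are not known exactly. Their poses are not given: they have to be found in the camera images.
- hook_board: Bench hook fixed to the bench: wooden platform 160 mm (x) by 160 mm (y), top 45 mm above the bench, a dark stop strip standing along its far (+x) edge. Origin: on the bench under the platform's centre; the open near edge is at x = -80 mm (things may overhang it), the strip's robot-side face at x = +80 mm. x points away from the robot, turned up to 17 degrees, z up.
- stop_face (a point): Point on the stop strip's face that looks towards the robot, mid-length, at the height of the platform's top. The strip is 24 mm thick and rises 20 mm above the platform. Axes as the bench hook's.
- blank: Tall pale wooden bar 28 (x) by 56 (y) by 160 mm (z), 0.14 to 0.25 kg, standing on end on the platform, wide faces parallel to the strip within 7 degrees, about 4 to 22 mm clear of it. Origin: centre of its foot (underside); z points along its length to the head, x away from the robot. It balances at a lean of about 10 degrees and falls beyond it: freely at over 12 rad/s, let down gently below 6 rad/s.
- blank_heel (a point): Middle of the foot's robot-side lower edge (blank x = -14 mm, y = 0, z = 0), about which the blank tips. It stays on the platform throughout; the foot may slide there. The robot-side wide face ends down.
- blank_foot (a point): Centre of the blank's foot face, which finally butts against the stop strip. Axes as the blank's.
- blank_head (a point): Centre of the blank's head face, 160 mm from the foot, axes as the blank's. Once the blank lies, this end overhangs the platform's near edge by some 30 to 50 mm, with free room below, until it is pushed home (then about flush).
- flask_mid (a point): Bystander: centre of a steel flask, 64 mm diameter, 200 mm tall, upright on the bench beside the bench hook.
- tin_mid (a point): Bystander: centre of a round tin, 70 mm diameter, 85 mm tall, upright on the bench beside the bench hook.
- offcut_mid (a point): Bystander: centre of a short pale wooden offcut, 28 by 56 by 80 mm tall, upright on the bench beyond the stop strip.
There are look-alikes about, which are no part of the job. Of the things shaped like the hook_board, the wooden one is meant.

How it is judged (in metres and radians):
At the end, for the whole second after the job is handed in: The blank lies at rest on the platform on the wide face that looked at the robot (level within 3 degrees), its foot face within 5 mm of the stop strip and square to it within 5 degrees, its centre line within 50 mm of the middle of the strip (angle between blank's own z axis and vertical between 1.52 and 1.62 rad and angle between blank's own x axis and vertical below 0.06 rad and height (world z) of blank_heel between 0.04 and 0.05 m and x of blank_foot in the frame of stop_face between -0.005 and 0.004 m and y of blank_foot in the frame of stop_face between -0.05 and 0.05 m and angle between the z axis of blank and the x axis of hook_board, either way round below 0.09 rad and linear speed of blank below 0.01 m/s); the robot touches nothing.
It fails at once if the blank falls instead of being let down gently (turns faster than 6 rad/s) (angular speed of blank above 6 rad/s).
It fails at once if the blank is lifted: the edge it tips about rises more than 15 mm above the platform (height (world z) of blank_heel above 0.06 m).
It fails at once if the blank is pinched or squeezed (more than 30 N of finger force while its foot is not yet at the stop strip) (contact force between the fingers and blank above 30 N and x of blank_foot in the frame of stop_face below -0.006 m).
It fails at once if the flask, the tin or the offcut is moved more than 20 mm or knocked over (distance of any of flask_mid, tin_mid, offcut_mid from where it was at the start of the episode above 0.02 m).
It also fails if it takes over 58 s, if anything falls off the work surface, if the arm or the gripper's body presses on something with over 40 N, if the wrist force passes 120 N, or if a joint passes its speed limit or range.

### The arm

A 6-joint arm with a two-finger parallel gripper is mounted at the origin on the work surface. World frame = base frame: x ahead of the robot, y to its left, z up, the work surface at z = 0. Lengths are in mm, angles in rad, forces in N, time in s.
With the tool pointing down it reaches from about 300 to 775 mm from the base axis. Payload 14.6 kg.
Tool frame: the origin (TCP) lies on the centre line of the jaws, within the pads' length; the fingertips stand 19 mm ahead of it and the grasp point (between the pads) is the TCP (bot.tip_reach is the distance from the TCP to the fingertips, in mm); z points along the fingers, y is the line along which they close (so a half turn about z gives the same grasp; the last joint's range is limited). The gripper opens to 85 mm and grips with 20 to 120 N. Pads are 22 mm wide; open, the fingers measure 114 mm over their backs; the gripper's body (76 mm by 85 mm) begins 54 mm behind the grasp point. The pads swing forward as they close: fully open they stand 13 mm farther back than shut.
Start: joints at [-1.227, 0.3, 1.521, -0, 1.321, -0.067], TCP at [219.631, -504.234, 250.281] pointing down, gripper open.
Joint ranges: [-3.03, 3.03], [-0.79, 2.21], [0.23, 2.52], [-1.04, 4.18], [0, 3.07], [-2.55, 2.55]. Speed limits (rad/s): [2.22, 2.22, 2.57, 3.14, 3.14, 3.14].

### API

Orientations are given as a unit quaternion [w, x, y, z].
In Python, from rig import bot gives the robot as it stands. Calls block until the motion is done:
- bot.move_to(position, orientation): joint-space move of the TCP to a pose.
- bot.servo_line(position, attitude=None, speed=150, until_force=None): straight line of the TCP; attitude=None keeps the orientation; speed is the mean speed in mm/s. With until_force (N) it stops when the force on the tool has changed by that much, and returns True; else False.
- bot.move_joints(angles): joint-space move.
- bot.move_gripper(opening, grip_force=None): finger opening in mm; grip_force is the grip in N (None keeps the last); returns when the fingers have stopped.
- bot.dwell(seconds).
- bot.ik(position, orientation): joint angles nearest the present ones, or None.
- bot.read_state(): the state.
- bot.read_camera(name): name is "scene" or "top" or "wrist"; returns a dict with "image" (384x512x3 uint8, blue, green, red), "depth" (384x512 float32, mm along the optical axis (not along the pixel's ray), 0 where there is no reading), "fovy" (degrees; the focal length in pixels is half the picture's height over the tangent of half this angle, whatever the lens; pixels are square), "cx", "cy" (the principal point, pixels), "k1" (the pictures are not rectified: a ray, as slopes to the right and down, at radius r is drawn at 1 + k1 r^2 times it, then the intrinsics apply), "eye" and "attitude" of the camera in the world; the wrist camera has in their place "mount" (4x4, takes a point from camera to tool coordinates, whose origin is the TCP and whose axes are the flange's). Camera axes: x right, y down, z forward; pixel columns grow to the right and rows downward; lengths in mm; the calibration is good to about 2 mm. A picture is of the moment at which its call begins: read the wrist's pose just before it.
A pose or a line that the arm cannot do raises bot.MotionError and nothing moves.
- bot.finish_job(): hands the job in; it is judged then, once.
The state is a dict: "clock": time; "joint_positions": joint angles; "qvel": joint speeds; "effort": joint torques, N m; "ee_pos": TCP position; "tool_rot": TCP orientation; "ft_force": force on the tool from outside, world axes, zero at the start; "moment": the same for the moment, N m; "grip_width": finger opening in mm; "grip_force": force on a finger pad.
Only numpy, scipy, OpenCV 4.12 (cv2) and the standard library are available. Lean on these libraries where they do the work, as an engineer would, in place of code of your own. Each camera call takes 0.05 s, during which the arm holds its last target. There are 200 camera calls.

## Working session

There is one attempt and no reset: what is moved stays moved. The work goes in short steps, each a Python script; the robot and the scene stay as the last script left them, time stands still between calls to the robot, and variables do not carry over. Pictures are saved under pics/ and viewed, at most 10 in all, crops included, and the job is handed in when it is done.

```bash
ls; mkdir -p pics
cat > h.py <<'E'
import numpy as np,cv2
from rig import bot
from scipy.spatial.transform import Rotation as R
def rot(q): return R.from_quat([q[1],q[2],q[3],q[0]]).as_matrix()
def quat(M):
    q=R.from_matrix(M).as_quat(); return [q[3],q[0],q[1],q[2]]
def cloud(c):
    """world points per pixel (fixed cameras)"""
    h,w=c["depth"].shape; f=h/2/np.tan(np.radians(c["fovy"])/2)
    u,v=np.meshgrid(np.arange(w),np.arange(h))
    K=np.array([[f,0,c["cx"]],[0,f,c["cy"]],[0,0,1.]])
    p=cv2.undistortPoints(np.stack([u,v],-1).reshape(-1,1,2).astype(float),K,np.array([c["k1"],0,0,0.])).reshape(h,w,2)
    d=c["depth"].astype(float)
    P=np.dstack([p[...,0]*d,p[...,1]*d,d])
    W=P@rot(c["attitude"]).T+np.array(c["eye"]); W[d==0]=np.nan
    return W
E
python3 - <<'E'
from h import *
ims=[]
for n in ["scene","top"]:
    c=bot.read_camera(n); print(n,c["eye"],c["attitude"],c["fovy"],c["k1"],(c["depth"]==0).mean())
    np.savez("pics/"+n,W=cloud(c),im=c["image"]); cv2.imwrite(f"pics/{n}.png",c["image"])
print(bot.read_state())
E
```

```text
pics
scene [965.50058324 535.83916636 965.72221336] [-0.10894501  0.31050597  0.89740983 -0.2938922 ] 50.97244416670152 -0.11119763812772669 0.004094441731770833
top [493.32947099  60.64027179 948.20454421] [-0.02215704  0.7128688  -0.70051141  0.02471656] 55.831246853444 -0.09636884715730477 0.0038655598958333335
{'clock': 0.1, 'joint_positions': array([-1.22661523e+00,  3.00431741e-01,  1.52153743e+00, -1.42282879e-06,
        1.32069127e+00, -6.66139056e-02]), 'qvel': array([-5.95550045e-04, -9.46696498e-04, -1.52909218e-03,  1.43551499e-03,
       -2.59840955e-05, -1.61432784e-03]), 'effort': array([ 1.63759763e-03, -5.44378495e+01, -3.62370086e+01, -1.25258694e-05,
        3.08706520e-03,  9.35626616e-07]), 'ee_pos': array([ 219.56045766, -504.06325493,  249.76135578]), 'tool_rot': array([-5.28666263e-04,  9.78979813e-01,  2.03956467e-01, -7.45407983e-05]), 'ft_force': array([ 0.93275001,  0.40662691, -0.12869485]), 'moment': array([-0.00368526,  0.01985008, -0.01498497]), 'grip_force': 0.0, 'grip_width': 85.32954646563532}
```

View pics/scene.png

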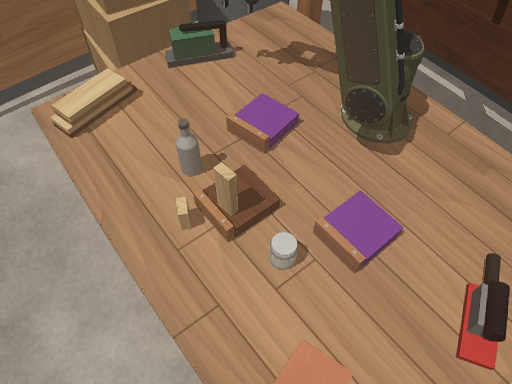

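View pics/top.png

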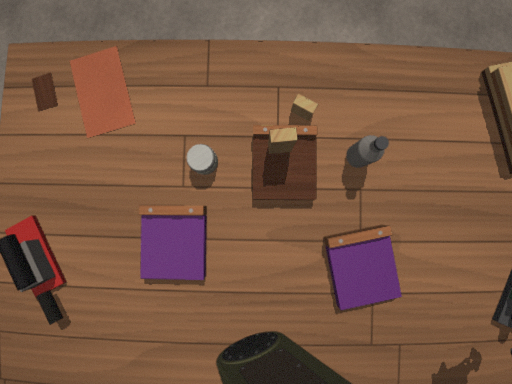

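The wooden hook is in top view around (285,165), with the strip at row 130 and the blank's head at (283,133). The tin is at (201,158), the flask at (370,150) and the offcut at (305,105). The purple boards are look-alikes.

Run:
```python
from h import *
for n,box in [("top",(220,80,400,230)),("scene",(120,100,320,290))]:
    d=np.load(f"pics/{n}.npz"); W=d["W"]; m0=np.zeros(W.shape[:2],bool); x0,y0,x1,y1=box; m0[y0:y1,x0:x1]=1
    for nm,lo,hi in [("head",197,213),("strip",58,72),("plat",38,52),("offcut",75,90)]:
        m=(m0&(W[...,2]>lo)&(W[...,2]<hi)).astype(np.uint8)
        k,l,s,c=cv2.connectedComponentsWithStats(m)
        for i in range(1,k):
            if s[i,4]<50: continue
            P=W[l==i]; r=cv2.minAreaRect(P[:,:2].astype(np.float32))
            print(n,nm,s[i,4],c[i].round(),np.round(r[0],1),np.round(r[1],1),round(r[2],1),"z",np.median(P[:,2]).round(1))
            if nm in("head","strip","plat"): print(cv2.boxPoints(r).round(1).tolist())
```

```text
top head 366 [283. 135.] [645.   15.4] [28.4 56.2] 7.7 z 204.4
[[627.0999755859375, 41.29999923706055], [634.5999755859375, -14.399999618530273], [662.7999877929688, -10.600000381469727], [655.2999877929688, 45.099998474121094]]
top head 135 [382. 142.] [ 634.5 -194.3] [26.9 26.4] 46.6 z 199.5
[[615.5999755859375, -195.0], [634.7999877929688, -213.10000610351562], [653.2999877929688, -193.5], [634.0999755859375, -175.39999389648438]]
top strip 468 [286. 129.] [687.1   2.1] [ 25.6 159. ] 0.4 z 64.5
[[673.7000122070312, 81.5], [675.0, -77.5], [700.5, -77.30000305175781], [699.2999877929688, 81.69999694824219]]
top strip 55 [382. 228.] [ 448.3 -236. ] [ 7.7 50.8] 0.7 z 64.0
[[444.1000061035156, -210.60000610351562], [444.70001220703125, -261.5], [452.5, -261.3999938964844], [451.79998779296875, -210.5]]
top plat 3590 [284. 170.] [594.9   2.8] [161.3 158. ] 0.5 z 44.6
[[513.7000122070312, 81.0999984741211], [514.9000244140625, -76.9000015258789], [676.2000122070312, -75.5999984741211], [674.9000244140625, 82.4000015258789]]
top offcut 261 [305. 103.] [750.3 -45.5] [56.3 29.5] 62.9 z 79.5
[... 1798 characters left out ...]
.] [ 641.  -180.7] [30.8 63.5] 64.7 z 44.4
[[605.7999877929688, -181.10000610351562], [663.0999755859375, -208.1999969482422], [676.2999877929688, -180.39999389648438], [618.9000244140625, -153.1999969482422]]
scene plat 1979 [244. 199.] [6.059e+02 3.000e-01] [186.1 163.2] 0.3 z 46.2
[[512.4000244140625, 81.4000015258789], [513.2000122070312, -81.80000305175781], [699.4000244140625, -80.80000305175781], [698.5, 82.4000015258789]]
scene offcut 71 [189. 158.] [ 644.  -178.3] [22.3 59.2] 61.1 z 82.5
scene offcut 198 [181. 206.] [749.7 -46.9] [59.5 28.3] 62.0 z 80.7
scene offcut 66 [227. 204.] [653.9  20.6] [21.9 57.9] 30.9 z 82.7
scene offcut 525 [284. 245.] [611.5 207.5] [64.5 66. ] 1.1 z 85.7
```

```bash
cat >> h.py <<'E'
YAW=np.radians(7.7); EX=np.array([np.cos(YAW),np.sin(YAW),0]); Z=np.array([0,0,1.])
HEEL=np.array([644.8,15.1,45])-14*EX
def pose(phi,L=149,s=1,tphi=None,off=14,heel=HEEL):
    """tool straddling the blank leaning phi (rad) towards the robot, TCP L above the foot along it"""
    t=phi if tphi is None else tphi
    bz=np.cos(phi)*Z-np.sin(phi)*EX; bx=np.cos(phi)*EX+np.sin(phi)*Z
    ty=s*(np.cos(t)*EX+np.sin(t)*Z); tz=-(np.cos(t)*Z-np.sin(t)*EX)
    return heel+L*bz+off*bx, quat(np.column_stack([np.cross(ty,tz),ty,tz]))
E
python3 - <<'E'
from h import *
for s in (1,-1):
    for d in (0,20,40,60,70,80,85,90):
        q=bot.ik(*pose(np.radians(d),s=s)); print(s,d,None if q is None else np.round(q,2))
    print("above",bot.ik(*pose(0,L=230,s=s)))
E
```

```text
1 0 [-0.03  0.56  1.29 -0.    1.29 -0.17]
1 20 [-0.08  0.3   1.7   0.1   0.8  -0.27]
1 40 [-0.13  0.16  2.05  0.6   0.31 -0.79]
1 60 None
1 70 None
1 80 None
1 85 None
1 90 None
above [-3.33628933e-02  5.02071161e-01  1.18433795e+00 -4.44089210e-16
  1.45518354e+00 -1.67753246e-01]
-1 0 None
-1 20 None
-1 40 [-0.13  0.16  2.05  0.6   0.31  2.35]
-1 60 [-0.21  0.22  2.31  2.49  0.5   0.41]
-1 70 [-0.24  0.37  2.38  2.67  0.87  0.18]
-1 80 [-0.27  0.6   2.39  2.72  1.25  0.06]
-1 85 [-0.28  0.72  2.37  2.73  1.43  0.02]
-1 90 [-0.28  0.84  2.34  2.73  1.6  -0.01]
above None
```

```bash
cat >> h.py <<'E'
def roll(phi_deg): return np.interp(phi_deg,[0,12,40],[28,28,0])
def rpose(d,L=149,sgn=1,extra=0,**k):
    p,q=pose(np.radians(d),L=L,s=-1,**k)
    return p,quat(rot(q)@R.from_euler("z",sgn*(roll(d)+extra),degrees=True).as_matrix())
E
python3 - <<'E'
from h import *
for g in (1,-1):
    print(g,"above",bot.ik(*rpose(0,L=235,sgn=g)))
    for d in (0,10,20,25,30,35,40,44,48,50,52,56,60,65,70):
        q=bot.ik(*rpose(d,sgn=g)); print(g,d,None if q is None else np.round(q,2))
E
```

```text
1 above None
1 0 None
1 10 None
1 20 None
1 25 None
1 30 None
1 35 None
1 40 [-0.13  0.16  2.05  0.6   0.31  2.35]
1 44 [-0.15  0.15  2.11  0.98  0.24  1.97]
1 48 [-0.16  0.15  2.17  1.54  0.22  1.4 ]
1 50 [-0.17  0.15  2.2   1.81  0.24  1.12]
1 52 [-0.18  0.16  2.22  2.04  0.27  0.89]
1 56 [-0.19  0.18  2.27  2.33  0.38  0.59]
1 60 [-0.21  0.22  2.31  2.49  0.5   0.41]
1 65 [-0.23  0.29  2.35  2.61  0.68  0.27]
1 70 [-0.24  0.37  2.38  2.67  0.87  0.18]
-1 above [-3.33628933e-02  4.99600670e-01  1.17659443e+00 -4.44089210e-16
  1.46539755e+00  2.48514722e+00]
-1 0 [-0.03  0.56  1.29 -0.    1.29  2.49]
-1 10 [-0.05  0.42  1.5   0.04  1.05  2.45]
-1 20 [-0.08  0.3   1.7   0.1   0.8   2.53]
-1 25 None
-1 30 None
-1 35 [-0.12  0.18  1.97  0.36  0.42  2.52]
-1 40 [-0.13  0.16  2.05  0.6   0.31  2.35]
-1 44 [-0.15  0.15  2.11  0.98  0.24  1.97]
-1 48 [-0.16  0.15  2.17  1.54  0.22  1.4 ]
-1 50 [-0.17  0.15  2.2   1.81  0.24  1.12]
-1 52 [-0.18  0.16  2.22  2.04  0.27  0.89]
-1 56 [-0.19  0.18  2.27  2.33  0.38  0.59]
-1 60 [-0.21  0.22  2.31  2.49  0.5   0.41]
-1 65 [-0.23  0.29  2.35  2.61  0.68  0.27]
-1 70 [-0.24  0.37  2.38  2.67  0.87  0.18]
```

```bash
sed -i 's/\[0,12,40\],\[28,28,0\]/[0,20,35,44],[28,28,10,0]/; s/sgn=1,extra/sgn=-1,extra/' h.py
python3 - <<'E'
from h import *
for d in range(0,93,5):
    q=bot.ik(*rpose(d)); print(d,None if q is None else np.round(q,2))
bot.servo_line([219.6,-504,340]); bot.move_gripper(52,20)
p,q=rpose(0,L=240); bot.move_to(p,q)
print(bot.servo_line(rpose(0)[0],speed=50,until_force=4))
s=bot.read_state(); print(s["clock"],s["ee_pos"],s["ft_force"],s["grip_width"])
c=bot.read_camera("scene"); cv2.imwrite("pics/s2.png",cv2.resize(c["image"][60:300,100:360],None,fx=2.5,fy=2.5)[:600,:800])
E
```

```text
0 [-0.03  0.56  1.29 -0.    1.29  2.49]
5 [-0.04  0.49  1.4   0.02  1.17  2.47]
10 [-0.05  0.42  1.5   0.04  1.05  2.45]
15 [-0.06  0.36  1.6   0.06  0.93  2.42]
20 [-0.08  0.3   1.7   0.1   0.8   2.39]
25 [-0.09  0.25  1.79  0.15  0.67  2.44]
30 [-0.1   0.21  1.88  0.23  0.55  2.46]
35 [-0.12  0.18  1.97  0.36  0.42  2.43]
40 [-0.13  0.16  2.05  0.6   0.31  2.27]
45 [-0.15  0.15  2.13  1.11  0.23  1.84]
50 [-0.17  0.15  2.2   1.81  0.24  1.12]
55 [-0.19  0.18  2.26  2.27  0.35  0.65]
60 [-0.21  0.22  2.31  2.49  0.5   0.41]
65 [-0.23  0.29  2.35  2.61  0.68  0.27]
70 [-0.24  0.37  2.38  2.67  0.87  0.18]
75 [-0.26  0.48  2.39  2.71  1.06  0.12]
80 [-0.27  0.6   2.39  2.72  1.25  0.06]
85 [-0.28  0.72  2.37  2.73  1.43  0.02]
90 [-0.28  0.84  2.34  2.73  1.6  -0.01]
False
5.6417 [644.88865057  15.09184657 194.27565142] [0.36612155 0.54754161 0.00807044] 52.208173026192135
```

View pics/s2.png

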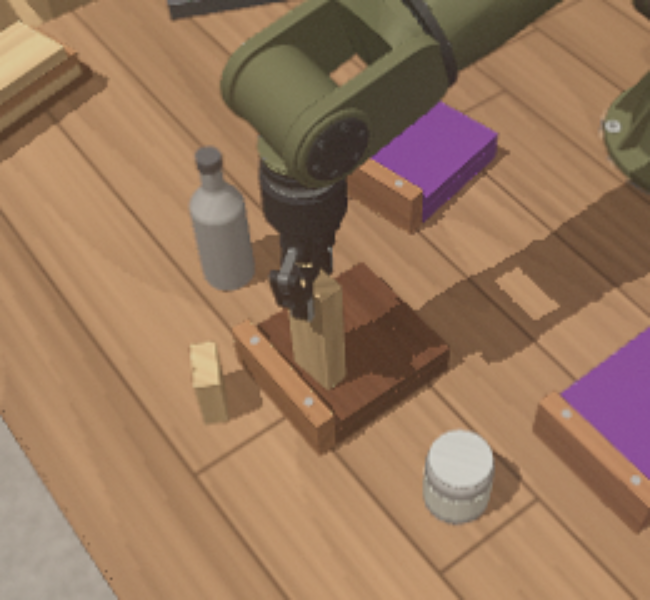

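Fingers straddle the head cleanly, one each side, at about (290,285) and (325,265) in the crop. Now I tip it.

```bash
cat >> h.py <<'E'
def tip(ds,speed):
    for d in ds:
        p,q=rpose(d,tphi=np.radians(min(d,78)))
        hit=bot.servo_line(p,q,speed=speed,until_force=12)
        s=bot.read_state(); print(d,round(s["clock"],1),s["ft_force"].round(1),s["ee_pos"].round(0),hit)
        if hit: return False
    return True
def snap(name,x0,y0,x1,y1,f=2.5,cam="scene"):
    c=bot.read_camera(cam); cv2.imwrite(f"pics/{name}.png",cv2.resize(c["image"][y0:y1,x0:x1],None,fx=f,fy=f))
E
python3 - <<'E'
from h import *
tip([4,8,12,16,20,25,30],25)
snap("s3",100,60,360,300)
E
```

```text
4 6.3 [1.1 0.4 0.2] [635.  14. 195.] False
8 6.8 [ 1.  -0.2 -0.1] [624.  12. 195.] False
12 7.4 [ 0.1 -0.1 -0.2] [614.  11. 194.] False
16 8.0 [ 0.  -0.   1.2] [604.  10. 192.] False
20 8.5 [-0.4 -1.1  0.1] [594.   8. 190.] False
25 9.2 [-0.4 -0.3  0.1] [581.   7. 186.] False
30 9.9 [-0.3 -0.2 -0.6] [569.   5. 181.] False
```

View pics/s3.png

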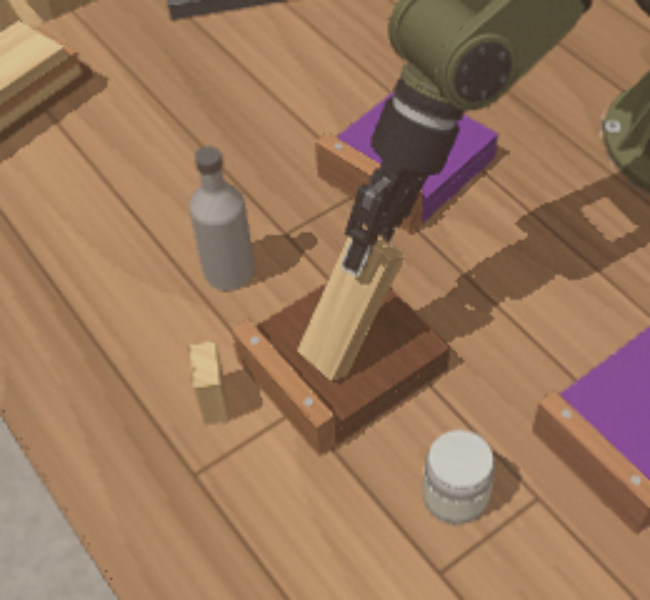

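The blank leans about 30°, resting on the lower finger, and its foot is still at (325,370). I carry on lowering it.

Run:
```python
from h import *
print([None if bot.ik(*rpose(d,tphi=np.radians(78))) is None else 1 for d in (80,85,90)])
if tip([35,40],20) and tip([44,48,52,56,60],10): tip([65,70,75],25)
snap("s4",100,60,360,300)
```

```text
[1, 1, 1]
35 10.7 [-0.3  0.1  0.2] [558.   3. 175.] False
40 11.5 [-0.4 -0.5  0.1] [547.   2. 168.] False
44 12.7 [-0.5 -0.  -0.6] [538.   1. 162.] False
48 13.9 [ 1.4  0.5 -1.1] [531.  -0. 155.] False
52 15.1 [-0.2 -0.2 -1.1] [523.  -1. 148.] False
56 16.3 [-0.  -0.5 -1.3] [516.  -2. 140.] False
60 17.5 [-0.   0.5 -1. ] [510.  -3. 132.] False
65 18.2 [-1.3  0.  -0.6] [503.  -4. 121.] False
70 18.8 [-1.   0.2 -1.1] [497.  -5. 109.] False
75 19.5 [-0.1  0.1 -0.8] [492.  -6.  97.] False
```

View pics/s4.png

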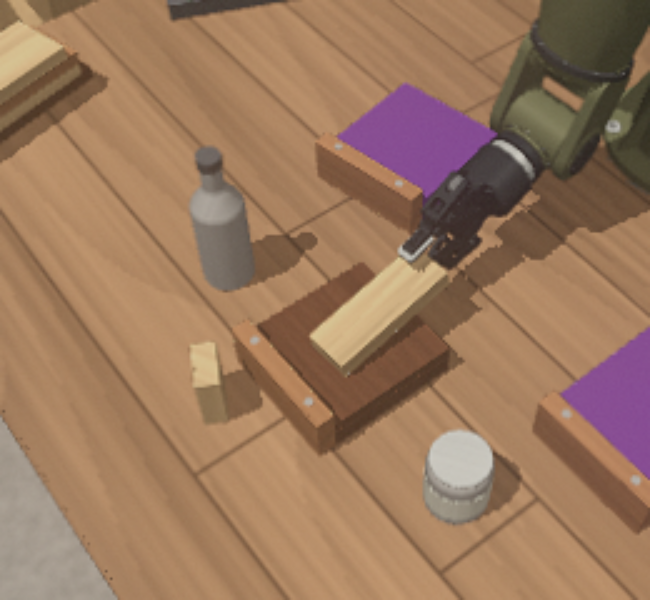

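The blank is at about 75°, its head on the lower finger at (435,270). I finish the lowering.

Run:
```python
from h import *
tip([79,83,86,88,90],20)
c=bot.read_camera("top"); W=cloud(c); np.savez("pics/t5",W=W,im=c["image"])
cv2.imwrite("pics/t5.png",cv2.resize(c["image"][90:290,200:370],None,fx=3,fy=3))
m=((W[...,2]>69)&(W[...,2]<77)&(W[...,0]>500)&(W[...,0]<672)&(abs(W[...,1])<80))
P=W[m]; r=cv2.minAreaRect(P[:,:2].astype(np.float32)); print(m.sum(),r,cv2.boxPoints(r).round(1).tolist(),np.polyfit(P[:,0],P[:,2],1))
```

```text
79 20.2 [-0.8 -1.1 -1. ] [489.  -6.  87.] False
83 20.9 [-0.5  1.  -1.3] [486.  -6.  77.] False
86 21.4 [-1.1 -0.4 -1.6] [485.  -7.  69.] False
88 21.9 [-0.2 -0.2  0. ] [484.  -7.  64.] False
90 22.3 [-0.1  0.7 -0.3] [483.  -7.  59.] False
1202 ((565.3018798828125, 9.102684020996094), (134.81268310546875, 56.11273956298828), 4.507314205169678) [[495.8999938964844, 31.799999237060547], [500.29998779296875, -24.200000762939453], [634.7000122070312, -13.600000381469727], [630.2999877929688, 42.400001525878906]] [3.32085351e-04 7.24103455e+01]
```

View pics/t5.png

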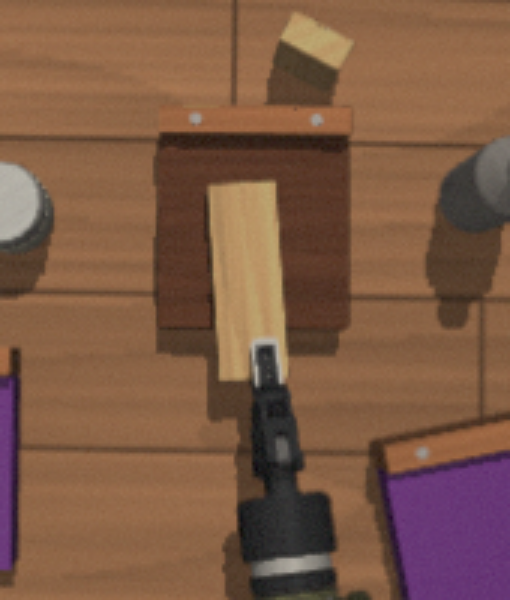

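The blank lies flat at z≈72.5 with a 4.5° yaw. Its foot is at crop (242,182) and its head at (253,380). I retreat and go round to push the head end.

Run:
```python
from h import *
s=bot.read_state(); p=s["ee_pos"]
def line(q,**k):
    try: bot.servo_line(q,**k); return True
    except bot.MotionError as e: print(e); return False
t=np.radians(78); tz=np.sin(t)*EX-np.cos(t)*Z
for back in (-50*EX,-50*tz):
    if line(p+back,speed=60): break
p=bot.read_state()["ee_pos"]; line(p+[0,0,150],speed=120)
a=np.radians(0.5); hx=np.array([np.cos(a),np.sin(a),0]); hy=np.cross(Z,hx)
best=None
for sg in (1,-1):
    q=quat(np.column_stack([np.cross(sg*hy,-Z),sg*hy,-Z]))
    if bot.ik([440,2,250],q) is not None: best=q; print(sg,bot.ik([440,2,250],q)); break
print(bot.read_state()["joint_positions"],bot.read_state()["ee_pos"])
bot.move_to([440,2,260],best); bot.move_gripper(40)
print(bot.servo_line([436,2,68],speed=100,until_force=6))
print(bot.servo_line([461,2.2,68],speed=40,until_force=6))
hit=bot.servo_line([512,2.6,68],speed=25,until_force=7)
s=bot.read_state(); print(hit,s["clock"],s["ee_pos"],s["ft_force"])
snap("t6",200,90,370,290,3,"top")
```

```text
the arm cannot follow that straight line within its joint ranges
1 [-7.87317580e-02  5.21551820e-02  1.81312206e+00 -4.44089210e-16
  1.27631541e+00 -1.65825473e+00]
[-0.36531914  0.67423918  2.48444433  2.6436044   1.37672396 -0.00855283] [433.98237651 -13.49923599  58.97459628]
False
False
True 30.1083 [500.30047314   2.58098619  67.55453249] [-1.61978478  0.32030703  0.52246355]
```

View pics/t6.png

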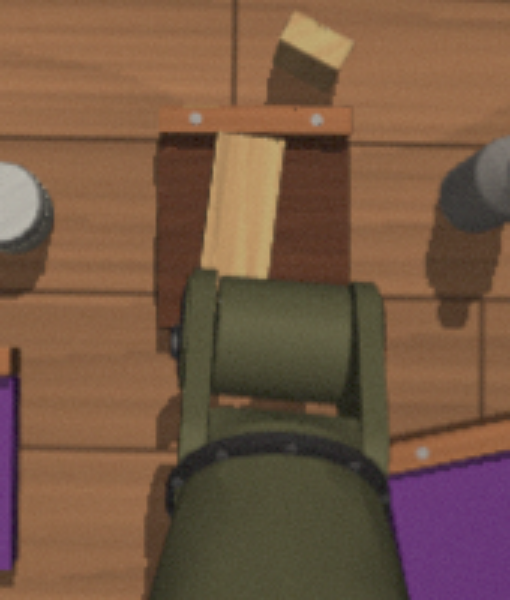

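The foot has reached the strip, but the blank yawed past square, to about -6° (left edge (218,133) to (203,270)). I back off and measure.

```bash
cat >> h.py <<'E'
def meas():
    c=bot.read_camera("top"); W=cloud(c)
    m=((W[...,2]>69)&(W[...,2]<77)&(W[...,0]>440)&(W[...,0]<690)&(abs(W[...,1]-10)<80)).astype(np.uint8)
    k,l,s,_=cv2.connectedComponentsWithStats(m); i=1+s[1:,4].argmax(); P=W[l==i]
    r=cv2.minAreaRect(P[:,:2].astype(np.float32)); print(s[i,4],r,cv2.boxPoints(r).round(1).tolist())
E
python3 - <<'E'
from h import *
p=bot.read_state()["ee_pos"]
bot.servo_line([440,2,68],speed=120); bot.servo_line([390,2,260],speed=200); meas(); print(bot.read_state()["clock"])
snap("t7",200,90,370,290,3,"top")
E
```

```text
1475 ((591.79052734375, 15.729921340942383), (55.83769607543945, 160.64439392089844), 83.47917938232422) [[508.79998779296875, -2.9000000953674316], [668.4000244140625, -21.100000381469727], [674.7999877929688, 34.29999923706055], [515.2000122070312, 52.599998474121094]]
32.0
```

View pics/t7.png

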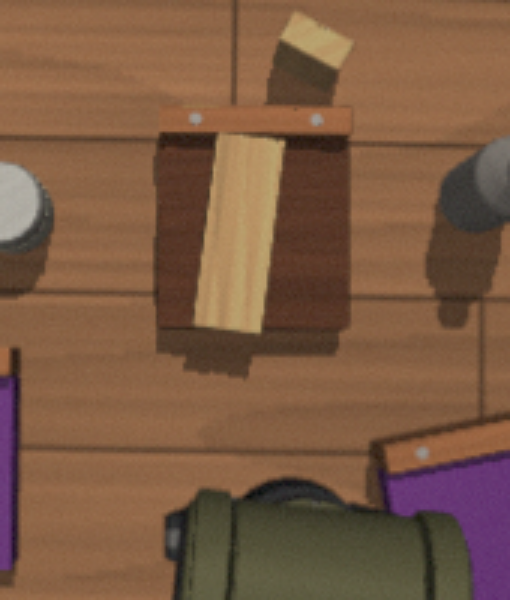

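Run:
```python
from h import *
bot.move_gripper(24); bot.servo_line([440,14,260],speed=200); bot.servo_line([440,14,68],speed=130,until_force=6)
bot.servo_line([492,14,68],speed=60,until_force=6)
hit=bot.servo_line([520,14.2,68],speed=15,until_force=12)
s=bot.read_state(); print(hit,s["clock"],s["ee_pos"],s["ft_force"])
bot.servo_line([440,14,68],speed=120); bot.servo_line([390,14,260],speed=200); meas(); print(bot.read_state()["clock"])
snap("t8",200,90,370,290,3,"top")
```

```text
True 36.125 [497.03229004  13.98524129  67.52047508] [-1.32721719 -0.27429733  0.74179072]
1481 ((591.6493530273438, 15.64143180847168), (55.857418060302734, 160.13345336914062), 83.60830688476562) [[509.0, -3.200000047683716], [668.0999755859375, -21.0], [674.2999877929688, 34.5], [515.2000122070312, 52.29999923706055]]
37.9417
```

View pics/t8.png

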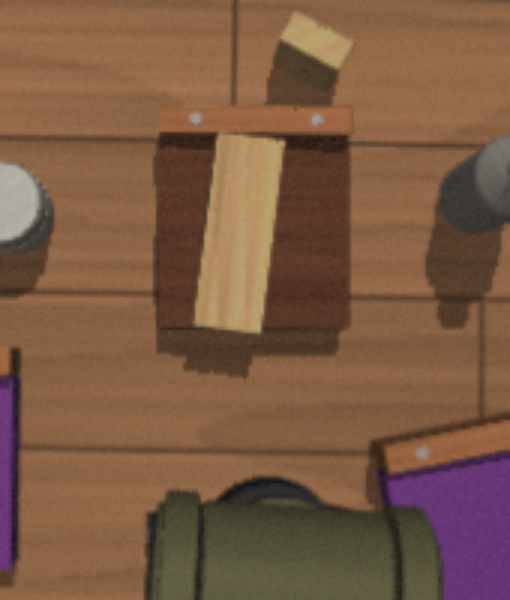

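The force trigger fired on the contact spike before anything moved. I'll push in position steps and check the steady force after each one.

Run:
```python
from h import *
bot.servo_line([440,14,150],speed=250); bot.servo_line([484,14,68],speed=150)
for x in np.arange(495,509,1.5):
    bot.servo_line([x,14,68],speed=15)
    s=bot.read_state(); f=s["ft_force"]; print(round(s["clock"],1),s["ee_pos"].round(1),f.round(1))
    if abs(f[0])>9: break
bot.servo_line([450,14,68],speed=150); bot.servo_line([390,14,200],speed=250); meas(); print(bot.read_state()["clock"])
snap("t9",200,90,370,290,3,"top")
```

```text
40.3 [494.9  14.   67.9] [ 0.2 -0.5  0.1]
40.5 [496.6  14.   68. ] [ 0.6 -1.   0.5]
40.8 [497.3  14.   67.9] [-7.4 -0.4  4.8]
41.0 [497.6  14.   67.8] [-18.1  -2.3  12.8]
1478 ((591.563232421875, 15.444721221923828), (56.110897064208984, 159.9978485107422), 83.60760498046875) [[508.8999938964844, -3.5], [667.9000244140625, -21.299999237060547], [674.2000122070312, 34.400001525878906], [515.2000122070312, 52.20000076293945]]
42.2917
```

View pics/t9.png

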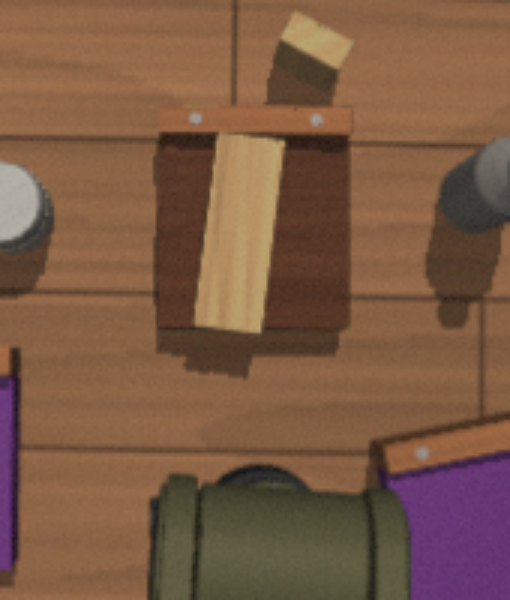

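The force on the tool has an upward part (+13 N in z), so the fingertips are catching the platform's near edge. I raise the push by 11 mm.

Run:
```python
from h import *
bot.servo_line([484,14,79],speed=250)
bot.servo_line([496,14,79],speed=60)
for x in np.arange(498,513,1.5):
    bot.servo_line([x,14,79],speed=20)
    s=bot.read_state(); f=s["ft_force"]; print(round(s["clock"],1),s["ee_pos"].round(1),f.round(1))
    if abs(f[0])>8: break
bot.servo_line([470,14,79],speed=120); bot.servo_line([390,14,180],speed=300); meas(); print(bot.read_state()["clock"])
```

```text
43.7 [497.5  14.   79.1] [-5.  -0.6  3.9]
44.0 [497.8  14.   79. ] [-16.4  -1.3  11.5]
1480 ((591.656982421875, 15.372066497802734), (55.980743408203125, 160.0017852783203), 83.6732406616211) [[509.1000061035156, -3.5999999046325684], [668.0999755859375, -21.299999237060547], [674.2999877929688, 34.400001525878906], [515.2000122070312, 52.0]]
44.9833
```

The jam is finger friction on the head corner: rotating the blank means sliding the head in -y against it. I'll push the head sideways from its +y side with closed fingers, using yaw feedback from the long edge.

```bash
cat >> h.py <<'E'
def edge():
    W=cloud(bot.read_camera("top")); P=W[(W[...,2]>69)&(W[...,2]<77)&(W[...,0]>570)&(W[...,0]<690)&(abs(W[...,1]-10)<60)]
    xs=np.arange(575,663,4.); b=[(x,np.percentile(P[abs(P[:,0]-x)<3,1],2)) for x in xs if (abs(P[:,0]-x)<3).sum()>6]
    b=np.array(b); yaw=np.degrees(np.arctan(np.polyfit(b[:,0],b[:,1],1)[0])); return yaw,P[:,0].max(),len(b)
E
python3 - <<'E'
from h import *
print(edge())
bot.move_gripper(0); bot.servo_line([525,84,105],speed=250); bot.servo_line([525,80,77],speed=120)
y=54.0; bot.servo_line([525,y,77],speed=60)
for i in range(5):
    e,fx,n=edge(); s=bot.read_state(); print(round(s["clock"],1),round(y,1),round(e,2),fx.round(1),n,s["ft_force"].round(1))
    err=0.5-e
    if err<1.2 or s["clock"]>52.5: break
    y-=min(100*np.radians(err)*0.9+0.5,7); bot.servo_line([525,y,77],speed=25)
bot.servo_line([525,y+12,79],speed=60); bot.servo_line([500,y+30,130],speed=250); meas(); print(edge(),bot.read_state()["clock"])
E
```

```text
(np.float64(-5.946930023024032), np.float64(673.4839955014704), 22)
47.2 54.0 -4.24 687.7 18 [-0.1 -0.1 -0.1]
47.7 47.0 -2.87 688.9 19 [-0.3 -0.7 -0.5]
48.1 41.2 1.98 674.3 19 [-0.9 -0.2  0.1]
1123 ((592.9659423828125, 3.339996337890625), (159.88925170898438, 56.0445442199707), 3.8960726261138916) [[511.29998779296875, 25.899999618530273], [515.0999755859375, -30.0], [674.5999755859375, -19.200000762939453], [670.7999877929688, 36.70000076293945]]
(np.float64(3.7995119168392018), np.float64(683.0141788291154), 22) 48.9917
```

Run:
```python
from h import *
s=bot.read_state(); print(s["ee_pos"],s["ft_force"]); print(bot.finish_job())
```

```text
[499.89103451  70.96227232 129.29405125] [-0.53697474 -0.06189818 -0.67006788]
the job is handed in; nothing more can be done
None
```

I tipped the blank down gently, pushed it to the strip and handed the job in. By the last camera measurement it lies flat, its foot about 2 mm from the strip and about 3.4° off square (limit 5°); the verdict was not shown.

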